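# Hook an airbrush bracket into the slotted upright and lock it

## Robot

A 6-joint arm with a two-finger parallel gripper is mounted at the origin on the work surface. World frame = base frame: x ahead of the robot, y to its left, z up, the work surface at z = 0. Lengths are in m, angles in rad, forces in N, time in s.
With the tool pointing down it reaches from about 0.35 to 0.85 m from the base axis. Payload 8.1 kg.
Tool frame: the origin (TCP) lies at the centre of the arm's flange, where the gripper is bolted on; the fingertips stand 186 mm ahead of it and the grasp point (between the pads) lies 167 mm ahead of it; z points along the fingers, y is the line along which they close (so a half turn about z gives the same grasp; the last joint's range is limited). The gripper opens to 93 mm and grips with 3 to 60 N. Pads are 15 mm wide; open, the fingers measure 128 mm over their backs; the gripper's body (75 mm by 188 mm) begins 65 mm behind the grasp point.
Start: joints at [-1.3, 0.13, 1.488, -0, 1.523, -0.085], TCP at [0.209, -0.562, 0.405] pointing down, gripper open.
Joint ranges: [-2.96, 2.96], [-0.89, 2.26], [0.02, 2.5], [-1.34, 4.48], [0, 2.73], [-2.66, 2.66]. Speed limits (rad/s): [2.39, 2.39, 2.79, 3.14, 3.14, 3.14].

## Interface

Orientations are given as a rotation vector (axis times angle).
In Python, from plant import read_state, read_camera, camera_params, robot gives the robot as it stands.
- The arm moves only by the tool carry_out, never from a script. Its argument "targets" is a list of rows, each an object of numbers: "hand": the opening in per cent of the stroke, from 0 (shut) to 100 (fully open); "x", "y", "z": the shift along the tool's x, y, z in m; "ax", "ay", "az": the turn, a rotation vector about the tool's x, y, z in rad. In form: [{"hand": .., "x": .., "y": .., "z": .., "ax": .., "ay": .., "az": ..}, ...]. A call has 1 to 8 rows; each row is the pose to reach, as a shift and turn from the pose commanded when the call began, along the tool's axes at that moment; what a row does not reach only later rows make up. A row lasts 1/8 s, in which the tool goes at most 62.5 mm and 10.7 degrees, less where a joint would pass 70% of its speed; a pose out of reach is approached as far as the arm can. A call with a gripper value outside its range is refused whole. The fingers move at their own pace and stop on an object; "newtons" is the grip in N (left out, the last holds). Time passes only in rows, so rows that repeat a pose let the fingers close. It gives the time, the measured TCP pose, the force, the opening and the grip force at its end, in the units of the state.
- read_state(): the state, without advancing time (a new reading comes with each control period).
- read_camera(name): name is "scene" or "top"; returns (picture, depth): 480x640x3 uint8, blue, green, red; 480x640 float32, m along the optical axis (not along the pixel's ray), 0 where there is no reading.
- camera_params(name): a dict with "fx", "fy", "cx", "cy" (pixels), "position" and "rotation" of the camera in the world. Camera axes: x right, y up, looking along -z (the intrinsics and any distortion apply to the point x, -y, -z); pixel columns grow to the right and rows downward; lengths in m; the calibration is good to about 2 mm. A picture is of the moment at which its call begins. camera_params takes no time and is no camera call.
- robot.close_job(): hands the job in; it is judged then, once.
The state is a dict: "t": time; "q": joint angles; "dq": joint speeds; "joint_torque": joint torques, N m; "tool_pos": TCP position; "orientation": TCP orientation; "force": force on the tool from outside, world axes, zero at the start; "wrist_torque": the same for the moment, N m; "opening": finger opening in m; "gripper_force": force on a finger pad.
Only numpy, scipy, OpenCV 4.12 (cv2) and the standard library are available. Lean on these libraries where they do the work, as an engineer would, in place of code of your own. Each camera call takes 0.05 s, during which the arm holds its last target. There are 200 camera calls.

## Task

Hang the loose white airbrush bracket on the free slotted steel upright, the one with the teal spring clip: put both of its hooks through the two slots, let it hang there for a moment, then press it down gently until it is fully home and the teal spring latch has snapped shut over its upper hook. Do not force it or knock the rack, leave the bottles and the mixing cup where they stand, and let go at the end.

Things in the scene. Friction and masses are not known exactly. Their poses are not given: they have to be found in the camera images.
- bracket: Loose white metal bracket, 0.18 to 0.35 kg, standing upright on the counter. Origin: underside, mid-width, on the rear face of its back plate; z up, x the way its hooks point, so the bracket extends to -x. Shelf plate 125 deep (x -125 to 0), 70 wide, 4 thick, two posts 18 high at its front corners (x -120, y +-27). Back plate 40 wide, 4 thick, up to z 84.
- rib (a point): Grip point on the bracket's middle rib, at x -68, y 0, z 48 of the bracket. The rib is 12 mm thick (y -6 to 6), x -115 to -52, z 4 to 56, free on both sides, to be gripped from above; from there to the back plate it is only 22 high. Centre of mass: x about -50.
- pad (a point): Middle of the top face of the bracket's red press pad, at x -20, y 0, z 86 of the bracket. The pad is x -36 to -2, y -17 to 17. The place to press down on.
- hook_up (a point): Upper hook, at the underside of its neck where it leaves the back plate (x 0, y 0, z 56 of the bracket). 6 mm wide. Neck 8 high, out to x 9.5. Below it a tongue hangs 12 mm, front face at x 5.5, its back sloping outward from x 8.5 at the foot to x 14.5 at the shoulder, level with the neck's underside. 6 wide throughout: no lead-in.
- hook_low (a point): Lower hook, like the upper one, at x 0, y 0, z 14 of the bracket.
- clip: Teal spring clip on the top edge of the free upright (left or right varies), fixed. Its origin marks where the bracket's origin is when home: upright's front face, 60 mm above the counter, axes as the rack's; but sideways (y) the slots stand up to 6 mm off it, either way: find them by feel or sight. Its top is 104 mm above this origin; nothing of it stands forward of the front face. It carries the latch.
- latch (a joint): Travel (m) of the teal latch nose, a round bar 5 thick, 27 long, behind the upper slot, its centre 3 mm above the slot's lower edge. 0: forward (at rest, and when locked over the hook's shoulder); up to 0.009: pushed back. Spring 2 N + 400 N/m. The upper tongue drives it back 5 mm as the bracket goes down: 6 to 13 N of push, more than the weight; it snaps forward at the end of the stroke.
- rack: Fixed rack: two upright steel sheets 4 thick, 54 wide, up to z 156, centre lines at y +65 and -65, each up to 6 mm off, on a foot 10 high (x -30 to 60). Origin: on the counter, midway, in the plane of the front faces; x to the back (brackets go in along x). Through slots 9 wide on each centre line: z 74 to 102 and 116 to 144. The bracket passes them 12 to 20 mm above home; home, its necks rest on the lower slot edges.
- fitted: A like bracket already home on the other upright (fixed), with an airbrush lying on it. Same frame as the loose bracket.
- compressor: Black airbrush compressor, fixed, 130 x 100 x 75 mm, with a stub to 114 mm high in the middle; origin at the centre of its underside.
- bottle_red: Loose red colour bottle, 34 mm across, 62 high, origin at the centre of its foot.
- bottle_yellow: Loose yellow colour bottle, 34 mm across, 62 high, origin at the centre of its foot.
- mixing_cup: Loose white mixing cup, 48 mm across, 45 high, origin at the centre of its foot.
There are look-alikes about, which are no part of the job. What is shaped like the bracket but purple is not meant.

How it is judged:
By the outcome, as a careful person would: the job done as asked, in the order asked, and still so for the second after the job is handed in, with the robot touching nothing.
It also fails if it takes over 61 s, if anything falls off the work surface, if the arm or the gripper's body presses on something with over 40 N, if the wrist force passes 120 N, or if a joint passes its speed limit or range.

## Working session

There is one attempt and no reset: what is moved stays moved. The work goes in short steps, Python scripts to look and compute and a tool call to move; the robot and the scene stay as the last step left them, time stands still between calls to the robot, and variables do not carry over. Pictures are saved under pics/ and viewed, at most 10 in all, crops included, and the job is handed in when it is done.

Besides the shell and the picture viewer there is one more tool, called after "Call:" as name([rows], argument=value, ...), one row to a line, values as JSON. carry_out: Moves the arm, as the interface text tells. Its arguments: {"type":"object","properties":{"targets":{"type":"array","items":{"type":"object","properties":{"hand":{"type":"number"},"x":{"type":"number"},"y":{"type":"number"},"z":{"type":"number"},"ax":{"type":"number"},"ay":{"type":"number"},"az":{"type":"number"}}}},"newtons":{"type":"number"}},"required":["targets"]}

```bash
mkdir -p pics; ls
cat > h.py <<'E'
import numpy as np, cv2, sys
from plant import read_state, read_camera, camera_params, robot
def ray(n,u,v):
    c=camera_params(n); R=np.array(c["rotation"]); 
    if R.shape!=(3,3):
        from scipy.spatial.transform import Rotation as Ro; R=Ro.from_rotvec(R).as_matrix() if R.size==3 else Ro.from_quat(R).as_matrix()
    d=np.array([(u-c["cx"])/c["fx"],-(v-c["cy"])/c["fy"],-1.0]); return np.array(c["position"]),R@d
def onz(n,u,v,z):
    p,d=ray(n,u,v); return p+d*(z-p[2])/d[2]
def cloud(n,D):
    c=camera_params(n); v,u=np.mgrid[0:480,0:640]; R=np.array(c["rotation"])
    P=np.stack([(u-c["cx"])/c["fx"]*D,-(v-c["cy"])/c["fy"]*D,-D],-1); return P@R.T+np.array(c["position"])
E
python3 - <<'E'
from h import *
for n in("scene","top"):
    im,d=read_camera(n); cv2.imwrite(f"pics/{n}0.png",im); np.save(f"{n}0.npy",d); print(n,camera_params(n),(d>0).mean())
print(read_state())
E
```

```text
pics
scene {'fx': 504.34007938461764, 'fy': 504.34007938461764, 'cx': 316.0180235988738, 'cy': 236.47813603004167, 'position': array([1.37823302, 0.18047072, 0.85493529]), 'rotation': array([0.6200251 , 0.77054683, 1.66411793])} 0.9961588541666667
top {'fx': 477.75065919457353, 'fy': 477.75065919457353, 'cx': 318.8155405719341, 'cy': 242.53078200930335, 'position': array([ 0.21169002, -0.00553175,  1.46993546]), 'rotation': array([ 0.13811931, -0.1584739 , -1.53788047])} 0.995966796875
{'t': 0.1, 'q': array([-1.30043141e+00,  1.31081992e-01,  1.48916171e+00, -1.35739259e-05,
        1.52301312e+00, -8.54401508e-02]), 'dq': array([ 8.96638865e-05, -2.24572670e-03, -2.48355311e-03,  1.63240235e-04,
        7.66479807e-04, -7.10008153e-04]), 'joint_torque': array([ 1.29643704e-03, -5.61341465e+01, -4.93096197e+01,  7.71013205e-02,
        2.91504170e-02, -2.64220824e-05]), 'tool_pos': array([ 0.20894762, -0.56222152,  0.40379904]), 'orientation': array([-3.09037915e+00, -5.55661838e-01,  2.62425380e-04]), 'force': array([-0.08669686,  0.01649154,  0.08168523]), 'wrist_torque': array([-0.05833319, -0.00553309, -0.00768303]), 'gripper_force': 0.0, 'opening': 0.09305828475961223}
```

View pics/scene0.png

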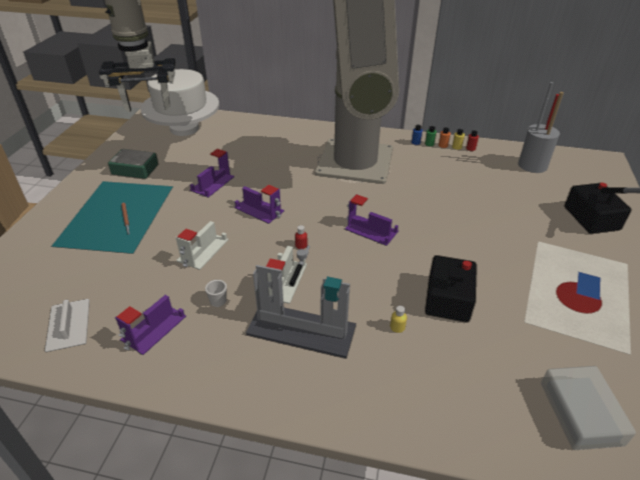

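View pics/top0.png

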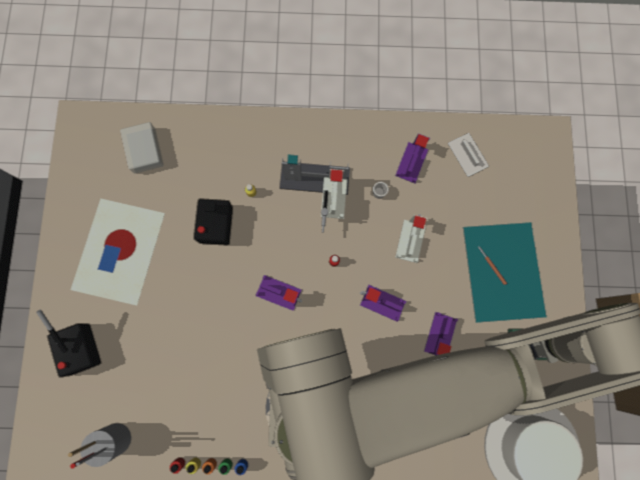

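The scene view (from behind) shows the loose bracket at about (200,243), the rack at (300,315), and the teal clip at (332,288). In the top view the bracket is at (411,239), the rack at (315,178), and the clip at (293,160). I'll look closer and measure.

```bash
sed -i 's/R=np.array(c\["rotation"\])$/R=cv2.Rodrigues(np.array(c["rotation"]))[0]/; s/R=np.array(c\["rotation"\]); $/R=cv2.Rodrigues(np.array(c["rotation"]))[0]/; /R.shape!=/d; /from scipy/d' h.py; cat h.py | sed -n 3,8p
python3 - <<'E'
from h import *
S=cv2.imread("pics/scene0.png");T=cv2.imread("pics/top0.png")
a=cv2.resize(S[220:360,160:360],None,fx=4,fy=4,interpolation=cv2.INTER_CUBIC)
cv2.imwrite("pics/c1.png",a)
b=cv2.resize(T[140:280,260:440],None,fx=4,fy=4,interpolation=cv2.INTER_CUBIC)
cv2.imwrite("pics/c2.png",b)
for n,I in(("scene",S),("top",T)):
    P=cloud(n,np.load(n+"0.npy")); h=cv2.cvtColor(I,cv2.COLOR_BGR2HSV)
    for col,m in(("teal",(h[...,0]>80)&(h[...,0]<100)&(h[...,1]>120)),("red",((h[...,0]<8)|(h[...,0]>172))&(h[...,1]>150)&(h[...,2]>90))):
        k,L,st,ce=cv2.connectedComponentsWithStats(m.astype(np.uint8))
        for i in range(1,k):
            if 15<st[i,4]<1500:
                q=P[L==i]; print(n,col,ce[i].round(1),st[i,4],np.median(q,0).round(4),q[:,2].max().round(3))
E
```

```text
def ray(n,u,v):
    c=camera_params(n); R=cv2.Rodrigues(np.array(c["rotation"]))[0]
    d=np.array([(u-c["cx"])/c["fx"],-(v-c["cy"])/c["fy"],-1.0]); return np.array(c["position"]),R@d
def onz(n,u,v,z):
    p,d=ray(n,u,v); return p+d*(z-p[2])/d[2]
def cloud(n,D):
scene teal [331.5 288.2] 273 [0.7166 0.0639 0.1615] 0.855
scene red [474.  141.7] 51 [-0.1469  0.3678  0.0342] 0.855
scene red [217.6 152.6] 49 [ 0.1822 -0.3816  0.0854] 0.09
scene red [602.8 184.6] 18 [0.1113 0.6892 0.0863] 0.089
scene red [269.1 189.5] 90 [ 0.3297 -0.1793  0.0854] 0.089
scene red [358.4 199.6] 97 [0.3214 0.0589 0.0854] 0.09
scene red [187.3 234.4] 114 [ 0.5502 -0.3157  0.0856] 0.089
scene red [301.9 239.8] 121 [ 0.4472 -0.0612  0.034 ] 0.045
scene red [275.4 263.6] 112 [ 0.6624 -0.0632  0.1458] 0.855
scene red [467.1 263.9] 50 [0.5088 0.3318 0.0863] 0.091
scene red [576.5 298.7] 725 [0.4791 0.589  0.0018] 0.855
scene red [128.9 315.1] 217 [ 0.8093 -0.3268  0.0859] 0.855
top teal [292.4 159.5] 65 [0.7033 0.0637 0.163 ] 0.169
top red [421.2 140.7] 110 [ 0.8061 -0.3271  0.0855] 1.47
top red [336.  175.2] 108 [ 0.6664 -0.064   0.1458] 0.152
top red [418.9 221.8] 97 [ 0.5486 -0.3171  0.0857] 0.093
top red [200.5 229. ] 34 [0.5077 0.3303 0.0865] 0.095
top red [122.1 242.3] 518 [0.4786 0.588  0.0013] 0.011
top red [333.3 262.5] 30 [ 0.4252 -0.0651  0.0388] 0.044
top red [290.3 295.4] 126 [0.3204 0.0586 0.0861] 1.47
top red [372.8 294.6] 126 [ 0.3281 -0.1807  0.0857] 0.095
top red [443.3 348.4] 101 [ 0.1806 -0.3817  0.0856] 0.093
top red [ 60.8 365.1] 40 [0.1087 0.689  0.0874] 0.095
top red [176.2 465.4] 45 [-0.1506  0.3554  0.0508] 1.47
```

View pics/c1.png

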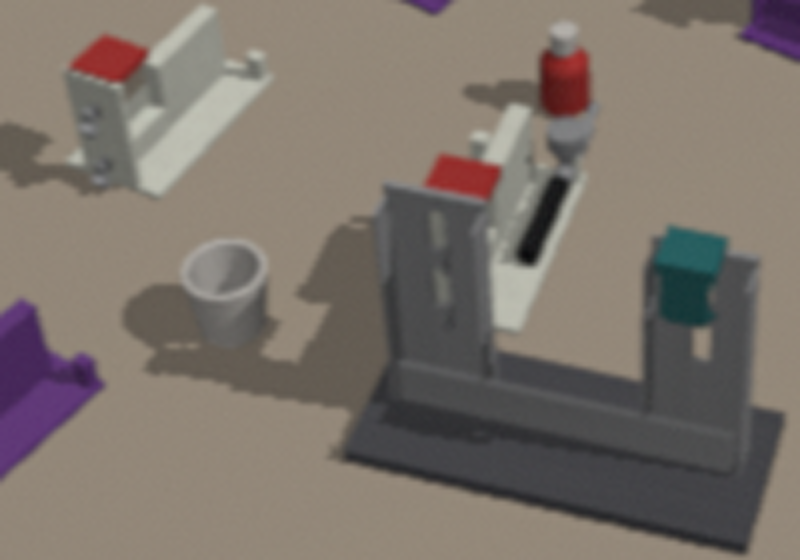

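View pics/c2.png

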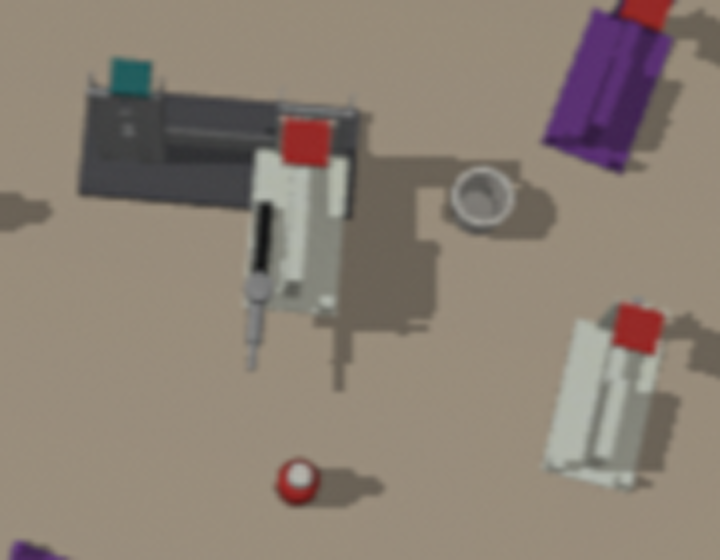

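The crops show the loose bracket with its pad toward the rack side. On the clip upright the slot sits slightly to the right (+y) of the clip centre. Next, precise fits from the clouds.

```bash
cat > m.py <<'E'
from h import *
def line(p):  # centre, direction angle via min area rect
    r=cv2.minAreaRect((p[:,:2]*1000).astype(np.float32)); return np.array(r[0]).round(1),np.array(r[1]).round(1),round(r[2],1)
def sel(P,c,r,z0,z1,extra=None):
    m=(np.hypot(P[...,0]-c[0],P[...,1]-c[1])<r)&(P[...,2]>z0)&(P[...,2]<z1)
    return m
def ang(p):
    q=p[:,:2]-p[:,:2].mean(0); w=np.linalg.svd(q,full_matrices=False)[2][0]; w=w if w[0]>0 else -w
    return np.degrees(np.arctan2(w[1],w[0])).round(2)
if __name__=="__main__":
  for n in("scene","top"):
    P=cloud(n,np.load(n+"0.npy")); I=cv2.imread(f"pics/{n}0.png")
    h=cv2.cvtColor(I,cv2.COLOR_BGR2HSV)
    red=((h[...,0]<8)|(h[...,0]>172))&(h[...,1]>140)
    pad=P[sel(P,(.549,-.317),.04,.08,.09)]; print(n,"pad",len(pad),pad.mean(0).round(4),line(pad))
    rib=P[sel(P,(.52,-.325),.1,.0535,.059)]; print("rib",len(rib),rib.mean(0).round(4),ang(rib),line(rib))
    pl=P[sel(P,(.50,-.33),.1,.0025,.0065)]; print("plate",len(pl),line(pl))
    fp=P[sel(P,(.664,-.064),.04,.141,.15)]; print("fitted pad",len(fp),fp.mean(0).round(4),line(fp))
    fr=P[sel(P,(.62,-.064),.1,.1135,.118)]; print("fitted rib",len(fr),fr.mean(0).round(4),ang(fr))
    te=P[(h[...,0]>80)&(h[...,0]<100)&(h[...,1]>100)&(np.hypot(P[...,0]-.7,P[...,1]-.06)<.06)]
    tt=te[te[:,2]>.16]; print("clip top",len(tt),tt.mean(0).round(4),line(tt))
    for nm,y0,y1 in(("free",.02,.11),("fit",-.11,-.02)):
        for z0,z1 in((.03,.07),(.11,.153),(.153,.159)):
            u=P[(P[...,0]>.66)&(P[...,0]<.74)&(P[...,1]>y0)&(P[...,1]<y1)&(P[...,2]>z0)&(P[...,2]<z1)&(h[...,1]<90)]
            if len(u)>8:
                s=np.polyfit(u[:,1],u[:,0],1); print(nm,z0,len(u),u.min(0).round(4),u.max(0).round(4),u.mean(0).round(4),s.round(4))
    foot=P[(P[...,0]>.58)&(P[...,0]<.8)&(abs(P[...,1])<.14)&(P[...,2]>.008)&(P[...,2]<.012)&(h[...,2]<90)]
    print("foot",len(foot),line(foot))
E
python3 m.py
```

```text
scene pad 184 [ 0.5524 -0.3156  0.0849] (array([ 550.1, -317. ]), array([42.5, 40.5]), 78.7)
rib 110 [ 0.5113 -0.306   0.0558] -12.65 (array([ 520.9, -303.1]), array([ 40.1, 128.8]), 69.4)
plate 395 (array([ 496.4, -326.9]), array([170. , 186.2]), 43.6)
fitted pad 234 [ 0.6707 -0.0645  0.1458] (array([670.2, -65.1]), array([52.9, 46.5]), 79.6)
fitted rib 125 [ 0.6298 -0.0633  0.1158] -7.31
clip top 152 [0.7084 0.0644 0.1638] (array([707.2,  64.6]), array([29. , 28.2]), 82.8)
free 0.03 502 [0.6927 0.0215 0.0301] [0.7158 0.097  0.0699] [0.702  0.0653 0.0463] [-0.0316  0.704 ]
free 0.11 258 [0.6905 0.0421 0.1102] [0.7196 0.0967 0.153 ] [0.7019 0.0758 0.1322] [-0.0544  0.7061]
free 0.153 34 [0.6915 0.0433 0.1531] [0.7192 0.0964 0.1588] [0.7002 0.0764 0.1559] [-0.065   0.7052]
fit 0.03 567 [ 0.6604 -0.0978  0.03  ] [ 0.7089 -0.0211  0.0699] [ 0.6912 -0.0624  0.049 ] [-0.0687  0.6869]
fit 0.11 466 [ 0.6657 -0.0981  0.11  ] [ 0.7074 -0.0424  0.153 ] [ 0.6901 -0.0709  0.1319] [0.0409 0.693 ]
fit 0.153 60 [ 0.6831 -0.0971  0.1531] [ 0.6923 -0.0431  0.1585] [ 0.6871 -0.0702  0.1553] [0.0657 0.
[... 539 characters left out ...]
 22.5]), 85.6)
free 0.03 93 [0.6907 0.0224 0.0302] [0.7134 0.0968 0.07  ] [0.6966 0.0638 0.0472] [-0.1321  0.7051]
free 0.11 103 [0.6905 0.0419 0.11  ] [0.7119 0.0964 0.1529] [0.6957 0.0691 0.1333] [3.000e-04 6.956e-01]
free 0.153 19 [0.6907 0.0439 0.1531] [0.7014 0.0963 0.1584] [0.6951 0.0677 0.1557] [0.0584 0.6912]
fit 0.03 142 [ 0.6601 -0.099   0.0302] [ 0.7083 -0.0216  0.0698] [ 0.6759 -0.0578  0.0603] [0.1739 0.6859]
fit 0.11 66 [ 0.6824 -0.0964  0.1126] [ 0.7041 -0.0431  0.1528] [ 0.6869 -0.0725  0.1406] [0.0234 0.6886]
fit 0.153 20 [ 0.6841 -0.0862  0.1531] [ 0.6901 -0.0428  0.159 ] [ 0.6868 -0.0668  0.157 ] [0.0293 0.6888]
foot 372 (array([702.8,  -1.7]), array([217.1,  88. ]), 87.4)
```

```bash
cat > m2.py <<'E'
from m import *
def rectpx(n,m,z,scale=1):
    v,u=np.nonzero(m); Q=np.array([onz(n,a,b,z)[:2] for a,b in zip(u,v)])
    return len(u),Q.mean(0).round(4),line(np.c_[Q,Q])
for n in("scene","top"):
    P=cloud(n,np.load(n+"0.npy")); I=cv2.imread(f"pics/{n}0.png"); h=cv2.cvtColor(I,cv2.COLOR_BGR2HSV)
    red=((h[...,0]<8)|(h[...,0]>172))&(h[...,1]>140)&(h[...,2]>60)
    print(n,"pad",rectpx(n,red&sel(P,(.55,-.317),.05,.075,.1),.086))
    print("fpad",rectpx(n,red&sel(P,(.668,-.064),.05,.135,.16),.146))
    teal=(h[...,0]>80)&(h[...,0]<100)&(h[...,1]>100)&sel(P,(.7,.064),.06,.161,.17)
    print("clip",rectpx(n,teal,.164))
    white=(h[...,1]<50)&(h[...,2]>110)
    for nm,c,zb in(("loose",(.50,-.33),0),("fitted",(.62,-.06),.06)):
        w=white&sel(P,c,.12,zb+.001,zb+.1)
        k,L,st,ce=cv2.connectedComponentsWithStats(w.astype(np.uint8)); i=1+st[1:,4].argmax(); w=L==i
        for a,z0,z1 in(("plate",.002,.007),("rib",.052,.059),("lo",.022,.030)):
            s=w&(P[...,2]>zb+z0)&(P[...,2]<zb+z1)
            if s.sum()>10:
                q=P[s]; print(nm,a,len(q),q.mean(0).round(4),line(q),ang(q))
E
python3 m2.py
```

```text
scene pad (121, array([ 0.5502, -0.3159]), (array([ 550. , -314.9]), array([34.5, 30.6]), 79.1))
fpad (118, array([ 0.6617, -0.0632]), (array([661.4, -63. ]), array([32.6, 22.5]), 88.2))
clip (148, array([0.7083, 0.0645]), (array([708.4,  64.3]), array([29.4, 27. ]), 86.8))
loose plate 387 [ 0.5071 -0.29    0.0039] (array([ 486.2, -299. ]), array([201.7,  88.2]), 6.6) -6.55
loose rib 100 [ 0.4909 -0.3006  0.0552] (array([ 512.2, -303.7]), array([ 19.9, 117.2]), 83.6) -5.81
loose lo 74 [ 0.5037 -0.2986  0.0252] (array([ 511.2, -295.7]), array([ 28.8, 120.5]), 70.8) -12.51
fitted plate 298 [ 0.6329 -0.039   0.0641] (array([618.2, -35.8]), array([133.1,  60.6]), 19.5) 0.57
fitted rib 93 [ 0.5974 -0.058   0.1155] (array([628.9, -56.2]), array([122.6,  17.1]), 4.4) 4.55
fitted lo 36 [ 0.6074 -0.0555  0.086 ] (array([619.7, -39.2]), array([139.9,  56.6]), 19.4) 8.62
top pad (103, array([ 0.5494, -0.3173]), (array([ 549.1, -317.1]), array([30.9, 30.7]), 77.2))
fpad (116, array([ 0.6671, -0.0641]), (array([667., -64.]), array([30.6, 29.1]), 1.2))
clip (55, array([0.7038, 0.0639]), (array([704.9,  64.3]), array([24.2, 23. ]), 1.8))
loose plate 470 [ 0.5034 -0.2987  0.0041] (array([ 502.2, -303.4]), array([192.7, 115.2]), 4.5) 1.81
loose rib 65 [ 0.4862 -0.3011  0.0556] (array([ 487.9, -301.5]), array([12.3, 63.1]), 77.9) -12.43
loose lo 27 [ 0.499  -0.3045  0.0244] (array([ 492.3, -292.3]), array([100.5,  58. ]), 3.3) -11.76
fitted plate 336 [ 0.6232 -0.0678  0.0642] (array([622.7, -60.4]), array([ 69.7, 125.3]), 86.5) 2.43
fitted rib 64 [ 0.6023 -0.0592  0.1155] (array([601.6, -59.3]), array([12. , 62.7]), 86.6) -4.15
fitted lo 19 [ 0.6114 -0.0616  0.084 ] (array([603.8, -49.5]), array([116.8,  58.7]), 11.8) 0.32
```

```bash
cat > go.py <<'E'
from h import *
# usage: go.py x y z yawdeg  (TCP target, tool down)
x,y,z,yaw=map(float,sys.argv[1:5]); s=read_state()
R=cv2.Rodrigues(np.array(s["orientation"]))[0]; a=np.radians(yaw); c,n=np.cos(a),np.sin(a)
T=np.array([[c,n,0],[n,-c,0],[0,0,-1.]])
print("t",round(s["t"],2),"pos",s["tool_pos"].round(4),"toolx",R[:,0].round(4),"toolz",R[:,2].round(4),"F",s["force"].round(2),"M",s["wrist_torque"].round(3))
print("shift",(R.T@(np.array([x,y,z])-s["tool_pos"])).round(4),"turn",cv2.Rodrigues(R.T@T)[0].ravel().round(4))
E
python3 go.py .5025 -.305 .32 -12.8
```

```text
t 0.1 pos [ 0.2089 -0.5622  0.4038] toolx [9.374e-01 3.483e-01 1.000e-04] toolz [-5.0e-04  1.6e-03 -1.0e+00] F [-0.09  0.02  0.08] M [-0.058 -0.006 -0.008]
shift [ 0.3648 -0.1387  0.0841] turn [-1.600e-03  4.000e-04  5.792e-01]
```

Call:
carry_out([
  {"hand": 60, "x": 0.05, "y": -0.019, "z": 0.01, "ax": -0.0016, "ay": 0.0004, "az": 0.08},
  {"hand": 60, "x": 0.1, "y": -0.038, "z": 0.02, "ax": -0.0016, "ay": 0.0004, "az": 0.16},
  {"hand": 60, "x": 0.15, "y": -0.057, "z": 0.03, "ax": -0.0016, "ay": 0.0004, "az": 0.24},
  {"hand": 60, "x": 0.2, "y": -0.076, "z": 0.045, "ax": -0.0016, "ay": 0.0004, "az": 0.32},
  {"hand": 60, "x": 0.25, "y": -0.095, "z": 0.055, "ax": -0.0016, "ay": 0.0004, "az": 0.4},
  {"hand": 60, "x": 0.3, "y": -0.114, "z": 0.07, "ax": -0.0016, "ay": 0.0004, "az": 0.48},
  {"hand": 60, "x": 0.345, "y": -0.132, "z": 0.08, "ax": -0.0016, "ay": 0.0004, "az": 0.56},
  {"hand": 60, "x": 0.365, "y": -0.139, "z": 0.084, "ax": -0.0016, "ay": 0.0004, "az": 0.579},
])

```text
t: 1.1
tool_pos: [0.504, -0.3026, 0.3192]
orientation: [-3.122, 0.348, 0.002]
force: [-0.4, -0.7, 0.5]
opening: 0.0561
gripper_force: 0.0
```

```bash
python3 go.py .5025 -.305 .215 -12.8
python3 - <<'E'
from h import *
S,_=read_camera("scene");T,_=read_camera("top")
a=cv2.resize(S[130:310,110:310],None,fx=2,fy=2,interpolation=cv2.INTER_CUBIC)
b=cv2.resize(T[150:330,330:510],None,fx=2,fy=2,interpolation=cv2.INTER_CUBIC)
cv2.imwrite("pics/g1.png",np.hstack([a,b]))
E
```

```text
t 1.1 pos [ 0.504  -0.3026  0.3192] toolx [ 0.9754 -0.2205 -0.001 ] toolz [-1.e-03  1.e-04 -1.e+00] F [-0.36 -0.68  0.55] M [ 0.08  -0.024  0.024]
shift [-0.0009  0.0027  0.1042] turn [0.0001 0.001  0.0011]
```

View pics/g1.png

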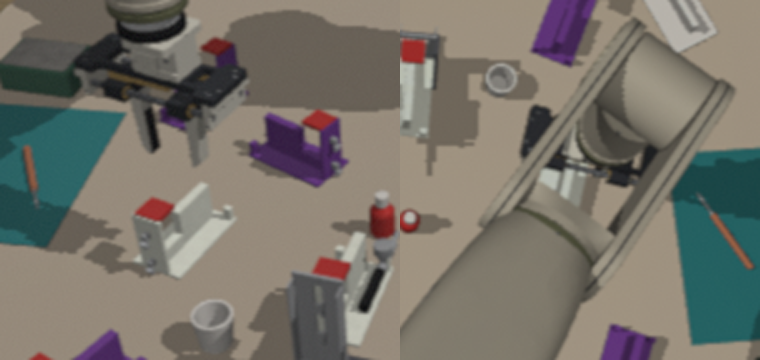

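The gripper is above the bracket, lined up with the rib. Descending.

Call:
carry_out([
  {"hand": 60, "x": -0.001, "y": 0.0027, "z": 0.03, "ay": 0.001, "az": 0.001},
  {"hand": 60, "x": -0.001, "y": 0.0027, "z": 0.06, "ay": 0.001, "az": 0.001},
  {"hand": 60, "x": -0.001, "y": 0.0027, "z": 0.085, "ay": 0.001, "az": 0.001},
  {"hand": 60, "x": -0.001, "y": 0.0027, "z": 0.104, "ay": 0.001, "az": 0.001},
  {"hand": 60, "x": -0.001, "y": 0.0027, "z": 0.104, "ay": 0.001, "az": 0.001},
  {"hand": 60, "x": -0.001, "y": 0.0027, "z": 0.104, "ay": 0.001, "az": 0.001},
])

```text
schema error: expected keys hand, x, y, z, ax, ay, az
```

Call:
carry_out([
  {"hand": 0},
  {"hand": 0},
  {"hand": 0},
  {"hand": 0},
  {"hand": 0},
  {"hand": 0},
  {"hand": 0},
  {"hand": 0},
], newtons=10)

```text
schema error: expected keys hand, x, y, z, ax, ay, az
```

Call:
carry_out([
  {"hand": 60, "x": -0.001, "y": 0.0027, "z": 0.03, "ax": 0, "ay": 0.001, "az": 0.001},
  {"hand": 60, "x": -0.001, "y": 0.0027, "z": 0.06, "ax": 0, "ay": 0.001, "az": 0.001},
  {"hand": 60, "x": -0.001, "y": 0.0027, "z": 0.085, "ax": 0, "ay": 0.001, "az": 0.001},
  {"hand": 60, "x": -0.001, "y": 0.0027, "z": 0.104, "ax": 0, "ay": 0.001, "az": 0.001},
  {"hand": 60, "x": -0.001, "y": 0.0027, "z": 0.104, "ax": 0, "ay": 0.001, "az": 0.001},
  {"hand": 60, "x": -0.001, "y": 0.0027, "z": 0.104, "ax": 0, "ay": 0.001, "az": 0.001},
])

```text
t: 1.95
tool_pos: [0.5015, -0.3081, 0.2178]
orientation: [3.12, -0.351, 0.004]
force: [-0.6, 0.8, 0.5]
opening: 0.0559
gripper_force: 0.0
```

Call:
carry_out([
  {"hand": 0, "x": 0, "y": 0, "z": 0, "ax": 0, "ay": 0, "az": 0},
  {"hand": 0, "x": 0, "y": 0, "z": 0, "ax": 0, "ay": 0, "az": 0},
  {"hand": 0, "x": 0, "y": 0, "z": 0, "ax": 0, "ay": 0, "az": 0},
  {"hand": 0, "x": 0, "y": 0, "z": 0, "ax": 0, "ay": 0, "az": 0},
  {"hand": 0, "x": 0, "y": 0, "z": 0, "ax": 0, "ay": 0, "az": 0},
  {"hand": 0, "x": 0, "y": 0, "z": 0, "ax": 0, "ay": 0, "az": 0},
], newtons=10)

```text
t: 2.7
tool_pos: [0.5012, -0.3075, 0.2167]
orientation: [3.12, -0.351, 0.003]
force: [0.6, 0.8, 0.4]
opening: 0.0117
gripper_force: 10.0
```

```bash
python3 go.py .5025 -.305 .215 -12.8
cat >> h.py <<'E'
def pads(c,z,r=.06):
    "red pad near c at about height z, both cameras: ray triangulation + top-plane casts"
    o={}
    for n in("scene","top"):
        I,D=read_camera(n); P=cloud(n,D); h=cv2.cvtColor(I,cv2.COLOR_BGR2HSV)
        m=((h[...,0]<8)|(h[...,0]>172))&(h[...,1]>140)&(h[...,2]>60)&(np.hypot(P[...,0]-c[0],P[...,1]-c[1])<r)&(abs(P[...,2]-z)<.02)
        v,u=np.nonzero(m)
        if len(u)>20: o[n]=(len(u),P[m].mean(0).round(4),np.median(P[m][:,2]).round(4))
        cv2.imwrite(f"pics/last_{n}.png",I); np.save(f"last_{n}.npy",D)
    return o
E
python3 -c "
from h import *
print(pads((.55,-.317),.086), read_state()['opening'])"
```

```text
t 2.7 pos [ 0.5012 -0.3075  0.2167] toolx [ 0.975  -0.2224  0.0018] toolz [ 0.0015 -0.0017 -1.    ] F [0.56 0.75 0.4 ] M [ 0.108  0.045 -0.049]
shift [ 0.0007 -0.0028  0.0017] turn [ 0.0013 -0.0018 -0.0009]
{'scene': (115, array([ 0.5501, -0.3158,  0.0856]), np.float64(0.0857))} 0.011928114995096453
```

Call:
carry_out([
  {"hand": 0, "x": 0, "y": 0, "z": 0, "ax": 0, "ay": 0, "az": 0},
  {"hand": 0, "x": 0, "y": 0, "z": 0, "ax": 0, "ay": 0, "az": 0},
  {"hand": 0, "x": 0, "y": 0, "z": -0.01, "ax": 0, "ay": -0.002, "az": 0},
  {"hand": 0, "x": 0, "y": 0, "z": -0.04, "ax": 0, "ay": -0.002, "az": 0},
  {"hand": 0, "x": 0, "y": 0, "z": -0.08, "ax": 0, "ay": -0.002, "az": 0},
  {"hand": 0, "x": 0, "y": 0, "z": -0.13, "ax": 0, "ay": -0.002, "az": 0},
  {"hand": 0, "x": 0, "y": 0, "z": -0.175, "ax": 0, "ay": -0.002, "az": 0},
  {"hand": 0, "x": 0, "y": 0, "z": -0.2, "ax": 0, "ay": -0.002, "az": 0},
], newtons=40)

```text
t: 3.8
tool_pos: [0.5011, -0.3073, 0.4207]
orientation: [3.118, -0.351, 0.005]
force: [0.3, -0.7, -1.8]
opening: 0.012
gripper_force: 40.0
```

```bash
python3 go.py .575 .071 .417 -3.4
```

```text
t 3.8 pos [ 0.5011 -0.3073  0.4207] toolx [ 0.975  -0.2223  0.0036] toolz [ 0.0028 -0.0039 -1.    ] F [ 0.26 -0.73 -1.75] M [ 0.035 -0.013 -0.015]
shift [-0.012  -0.3853  0.0024] turn [ 0.0035 -0.0033 -0.1648]
```

Call:
carry_out([
  {"hand": 0, "x": -0.001, "y": -0.03, "z": 0, "ax": 0.0, "ay": 0, "az": -0.01},
  {"hand": 0, "x": -0.003, "y": -0.085, "z": 0, "ax": 0.001, "ay": -0.001, "az": -0.04},
  {"hand": 0, "x": -0.005, "y": -0.14, "z": 0, "ax": 0.001, "ay": -0.001, "az": -0.065},
  {"hand": 0, "x": -0.007, "y": -0.2, "z": 0, "ax": 0.002, "ay": -0.002, "az": -0.09},
  {"hand": 0, "x": -0.009, "y": -0.26, "z": 0, "ax": 0.002, "ay": -0.002, "az": -0.12},
  {"hand": 0, "x": -0.01, "y": -0.315, "z": 0, "ax": 0.003, "ay": -0.003, "az": -0.145},
  {"hand": 0, "x": -0.012, "y": -0.36, "z": 0, "ax": 0.0035, "ay": -0.003, "az": -0.16},
  {"hand": 0, "x": -0.012, "y": -0.385, "z": 0.002, "ax": 0.0035, "ay": -0.003, "az": -0.165},
])

```text
t: 4.8
tool_pos: [0.5747, 0.0733, 0.4148]
orientation: [-3.138, 0.089, 0.004]
force: [-0.2, -0.4, -1.5]
opening: 0.0114
gripper_force: 40.0
```

```bash
python3 go.py .588 .068 .292 -3.4
```

```text
t 4.8 pos [0.5747 0.0733 0.4148] toolx [ 0.9984 -0.0567 -0.0027] toolz [-0.0026  0.0028 -1.    ] F [-0.23 -0.43 -1.53] M [ 0.065 -0.045  0.025]
shift [0.0139 0.0048 0.1228] turn [-0.0027  0.0027  0.0026]
```

Call:
carry_out([
  {"hand": 0, "x": 0.005, "y": 0.002, "z": 0.03, "ax": -0.002, "ay": 0.002, "az": 0.002},
  {"hand": 0, "x": 0.012, "y": 0.005, "z": 0.06, "ax": -0.003, "ay": 0.003, "az": 0.003},
  {"hand": 0, "x": 0.012, "y": 0.005, "z": 0.09, "ax": -0.003, "ay": 0.003, "az": 0.003},
  {"hand": 0, "x": 0.012, "y": 0.005, "z": 0.115, "ax": -0.003, "ay": 0.003, "az": 0.003},
  {"hand": 0, "x": 0.012, "y": 0.005, "z": 0.121, "ax": -0.003, "ay": 0.003, "az": 0.003},
  {"hand": 0, "x": 0.012, "y": 0.005, "z": 0.121, "ax": -0.003, "ay": 0.003, "az": 0.003},
  {"hand": 0, "x": 0.012, "y": 0.005, "z": 0.121, "ax": -0.003, "ay": 0.003, "az": 0.003},
])

```text
t: 5.68
tool_pos: [0.5867, 0.0654, 0.2949]
orientation: [3.14, -0.098, 0.004]
force: [0.9, 0.4, -1.1]
opening: 0.0118
gripper_force: 40.0
```

```bash
python3 go.py .588 .068 .2937 -3.4
python3 - <<'E'
from h import *
print(pads((.64,.066),.163))
S=cv2.imread("pics/last_scene.png"); T=cv2.imread("pics/last_top.png")
a=cv2.resize(S[230:350,240:380],None,fx=5,fy=5,interpolation=cv2.INTER_CUBIC)
cv2.imwrite("pics/p1.png",a)
E
```

```text
t 5.67 pos [0.5867 0.0654 0.2949] toolx [ 0.9981 -0.0622  0.0024] toolz [ 2.3e-03 -6.0e-04 -1.0e+00] F [ 0.86  0.38 -1.1 ] M [ 0.005 -0.025 -0.009]
shift [ 0.0011 -0.0026  0.0012] turn [ 0.0004 -0.0024 -0.0029]
{'scene': (169, array([0.6368, 0.0635, 0.164 ]), np.float64(0.1641))}
```

View pics/p1.png

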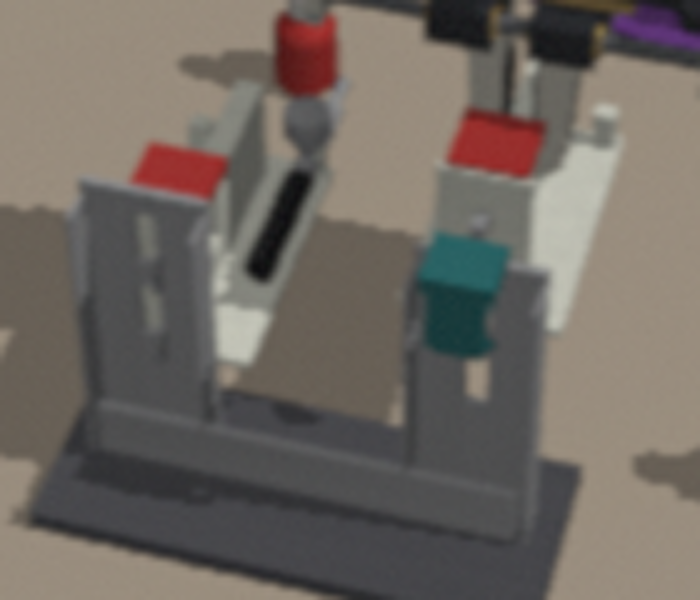

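The bracket is now in front of the free upright. The lower slot shows at crop (478,380), right of the clip centre at (462,290). I'll measure the lateral offset between back plate and upright in the same image.

```bash
cat > lat.py <<'E'
from h import *
a=np.radians(-3.4); ex=np.array([np.cos(a),np.sin(a),0]); ey=np.array([-np.sin(a),np.cos(a),0])
def rep(n,I,D):
    P=cloud(n,D); X=P@ex; Y=P@ey; Z=P[...,2]; h=cv2.cvtColor(I,cv2.COLOR_BGR2HSV)
    def edges(nm,m):
        lo=[];hi=[]
        for r in range(480):
            j=np.nonzero(m[r])[0]
            if len(j)>8: lo.append(Y[r,j[0]]);hi.append(Y[r,j[-1]])
        if len(lo)>2: L,H=np.median(lo),np.median(hi); print(n,nm,len(lo),(np.array([L,H,H-L,(L+H)/2])*1000).round(1),"X",np.round(np.median(X[m])*1000,1))
    # x of free upright
    grey=(h[...,1]<80)
    up=grey&(abs(Y-.11)<.035)&(X>.672)&(X<.70)
    edges("upright mid",up&(Z>.065)&(Z<.11)); edges("upright top",up&(Z>.115)&(Z<.16)); edges("upright low",up&(Z>.035)&(Z<.065))
    edges("back plate",grey&(abs(Y-.11)<.035)&(X>.63)&(X<.665)&(Z>.14)&(Z<.162))
    red=((h[...,0]<8)|(h[...,0]>172))&(h[...,1]>140)&(h[...,2]>60)
    edges("pad",red&(abs(Y-.11)<.04)&(Z>.15)&(Z<.18))
    edges("clip",(h[...,0]>80)&(h[...,0]<100)&(h[...,1]>100)&(Z>.1)&(abs(Y-.11)<.04))
    # see-through slot: pixels whose ray hits upright plane inside outline but whose depth is beyond
    p,_=ray(n,0,0); V=P-p; t=(.690-p@ex)/(V@ex); Q=p+V*t[...,None]; qy=Q@ey; qz=Q[...,2]
    s=(t<.97)&(abs(qy-.11)<.02)&(qz>.076)&(qz<.10); edges_y=qy[s]
    for r in range(480):
        j=np.nonzero(s[r])[0]
        if len(j)>1: print("slot row",r,len(j),(qy[r,j].mean()*1000).round(1),(qz[r,j[0]]*1000).round(0))
if __name__=="__main__":
    for n in("scene","top"): rep(n,cv2.imread(f"pics/last_{n}.png"),np.load(f"last_{n}.npy"))
    s=read_state(); print("tool Y",(s["tool_pos"]@ey*1000).round(1),"X",(s["tool_pos"]@ex*1000).round(1))
    for n in("scene",): rep(n,cv2.imread(f"pics/{n}0.png"),np.load(f"{n}0.npy"))
E
python3 lat.py
```

```text
scene upright mid 15 [ 85.9 137.6  51.7 111.8] X 691.0
scene upright top 14 [ 85.9 137.6  51.8 111.7] X 691.3
scene upright low 11 [ 85.8 137.7  51.9 111.8] X 690.9
scene back plate 9 [ 83.6 120.8  37.3 102.2] X 649.4
scene pad 11 [ 86.2 116.   29.9 101.1] X 631.7
scene clip 22 [ 95.3 118.4  23.2 106.9] X 711.7
slot row 302 4 110.8 97.0
slot row 303 4 110.9 94.0
slot row 304 4 111.0 91.0
slot row 305 4 111.1 88.0
slot row 306 4 111.2 85.0
slot row 307 4 111.2 82.0
slot row 308 4 111.3 79.0
tool Y 100.1 X 581.8
scene upright mid 15 [ 85.9 137.7  51.9 111.8] X 690.9
scene upright top 15 [ 85.6 137.6  51.9 111.6] X 691.1
scene upright low 11 [ 85.6 137.8  52.1 111.7] X 690.9
scene clip 21 [ 96.2 118.2  22.  107.2] X 711.6
slot row 302 4 110.8 97.0
slot row 303 4 110.9 94.0
slot row 304 4 111.0 91.0
slot row 305 4 111.1 88.0
slot row 306 4 111.2 85.0
slot row 307 4 111.2 82.0
slot row 308 4 111.3 79.0lat.py:20: RuntimeWarning: divide by zero encountered in divide
  p,_=ray(n,0,0); V=P-p; t=(.690-p@ex)/(V@ex); Q=p+V*t[...,None]; qy=Q@ey; qz=Q[...,2]
lat.py:20: RuntimeWarning: invalid value encountered in multiply
  p,_=ray(n,0,0); V=P-p; t=(.690-p@ex)/(V@ex); Q=p+V*t[...,None]; qy=Q@ey; qz=Q[...,2]
```

Call:
carry_out([
  {"hand": 0, "x": 0.002, "y": -0.005, "z": 0.0015, "ax": 0, "ay": 0, "az": 0},
  {"hand": 0, "x": 0.005, "y": -0.0098, "z": 0.0015, "ax": 0, "ay": 0, "az": 0},
  {"hand": 0, "x": 0.01, "y": -0.0098, "z": 0.0015, "ax": 0, "ay": 0, "az": 0},
  {"hand": 0, "x": 0.01, "y": -0.0098, "z": 0.0015, "ax": 0, "ay": 0, "az": 0},
  {"hand": 0, "x": 0.01, "y": -0.0098, "z": 0.0015, "ax": 0, "ay": 0, "az": 0},
  {"hand": 0, "x": 0.01, "y": -0.0098, "z": 0.0015, "ax": 0, "ay": 0, "az": 0},
])

```text
t: 6.52
tool_pos: [0.5967, 0.0745, 0.2916]
orientation: [3.139, -0.098, -0.0]
force: [-0.2, 0.5, -2.4]
opening: 0.0117
gripper_force: 40.0
```

```bash
python3 go.py .597 .075 .2937 -3.4; python3 -c "
from h import *
print(pads((.65,.073),.163))"; python3 lat.py 2>/dev/null| grep -v slot | head -7
```

```text
t 6.53 pos [0.5967 0.0745 0.2916] toolx [ 9.981e-01 -6.230e-02 -2.000e-04] toolz [-3.e-04 -6.e-04 -1.e+00] F [-0.16  0.52 -2.4 ] M [ 0.014  0.047 -0.039]
shift [ 0.0003 -0.0005 -0.0021] turn [ 0.0006  0.0002 -0.003 ]
{'scene': (170, array([0.6463, 0.0732, 0.1606]), np.float64(0.1607))}
scene upright mid 15 [ 85.7 137.8  52.1 111.7] X 691.2
scene upright top 15 [ 85.8 137.8  52.  111.8] X 691.1
scene upright low 10 [ 85.7 137.6  51.9 111.7] X 691.0
scene back plate 8 [ 92.2 130.4  38.2 111.3] X 658.2
scene pad 10 [ 96.4 126.2  29.8 111.3] X 641.2
scene clip 21 [ 95.8 118.6  22.8 107.2] X 711.7
tool Y 109.8 X 591.2
```

Call:
carry_out([
  {"hand": 0, "x": 0.002, "y": 0, "z": -0.002, "ax": 0, "ay": 0, "az": -0.002},
  {"hand": 0, "x": 0.006, "y": 0, "z": -0.002, "ax": 0, "ay": 0, "az": -0.002},
  {"hand": 0, "x": 0.01, "y": 0, "z": -0.002, "ax": 0, "ay": 0, "az": -0.002},
  {"hand": 0, "x": 0.013, "y": 0, "z": -0.002, "ax": 0, "ay": 0, "az": -0.002},
  {"hand": 0, "x": 0.016, "y": 0, "z": -0.002, "ax": 0, "ay": 0, "az": -0.002},
  {"hand": 0, "x": 0.018, "y": 0, "z": -0.002, "ax": 0, "ay": 0, "az": -0.002},
  {"hand": 0, "x": 0.02, "y": 0, "z": -0.002, "ax": 0, "ay": 0, "az": -0.002},
  {"hand": 0, "x": 0.02, "y": 0, "z": -0.002, "ax": 0, "ay": 0, "az": -0.002},
])

```text
t: 7.62
tool_pos: [0.6168, 0.0733, 0.2936]
orientation: [3.14, -0.095, -0.0]
force: [0.3, -0.4, -1.6]
opening: 0.0117
gripper_force: 40.0
```

```bash
python3 go.py .597 .075 .2937 -3.4; python3 -c "
from h import *
print(pads((.666,.073),.163))"; python3 lat.py 2>/dev/null| grep -E "pad|tool"
```

```text
t 7.62 pos [0.6168 0.0733 0.2936] toolx [ 9.982e-01 -6.020e-02 -1.000e-04] toolz [-2.e-04 -6.e-04 -1.e+00] F [ 0.34 -0.36 -1.61] M [ 0.014  0.018 -0.026]
shift [-0.0199 -0.0005 -0.0001] turn [ 0.0007  0.0001 -0.0009]
{'scene': (178, array([0.6662, 0.0718, 0.1627]), np.float64(0.1627))}
scene pad 11 [ 95.9 126.2  30.3 111.1] X 661.1
tool Y 109.8 X 611.2
```

Call:
carry_out([
  {"hand": 0, "x": 0.002, "y": 0, "z": 0, "ax": 0, "ay": 0, "az": 0},
  {"hand": 0, "x": 0.004, "y": 0, "z": 0, "ax": 0, "ay": 0, "az": 0},
  {"hand": 0, "x": 0.005, "y": 0, "z": 0, "ax": 0, "ay": 0, "az": 0},
  {"hand": 0, "x": 0.006, "y": 0, "z": 0, "ax": 0, "ay": 0, "az": 0},
  {"hand": 0, "x": 0.007, "y": 0, "z": 0, "ax": 0, "ay": 0, "az": 0},
  {"hand": 0, "x": 0.008, "y": 0, "z": 0, "ax": 0, "ay": 0, "az": 0},
  {"hand": 0, "x": 0.008, "y": 0, "z": 0, "ax": 0, "ay": 0, "az": 0},
])

```text
t: 8.6
tool_pos: [0.6247, 0.0729, 0.2936]
orientation: [3.14, -0.095, -0.0]
force: [-0.6, -0.2, -2.1]
opening: 0.0116
gripper_force: 40.0
```

```bash
python3 go.py .597 .075 .2937 -3.4; python3 -c "
from h import *
print(pads((.674,.073),.163))"; python3 lat.py 2>/dev/null| grep -E "pad|tool"
```

```text
t 8.6 pos [0.6247 0.0729 0.2936] toolx [ 9.982e-01 -6.020e-02 -1.000e-04] toolz [-2.e-04 -6.e-04 -1.e+00] F [-0.58 -0.15 -2.13] M [0.039 0.055 0.028]
shift [-0.0278 -0.0005 -0.0001] turn [ 0.0006  0.0001 -0.0009]
{'scene': (182, array([0.6746, 0.0714, 0.1627]), np.float64(0.1627))}
scene pad 11 [ 96.8 126.6  29.7 111.7] X 669.2
tool Y 109.8 X 619.3
```

Call:
carry_out([
  {"hand": 0, "x": 0.0005, "y": 0, "z": 0, "ax": 0, "ay": 0, "az": 0},
  {"hand": 0, "x": 0.001, "y": 0, "z": 0, "ax": 0, "ay": 0, "az": 0},
  {"hand": 0, "x": 0.001, "y": 0, "z": 0, "ax": 0, "ay": 0, "az": 0},
])

```text
t: 9.07
tool_pos: [0.6253, 0.0728, 0.2935]
orientation: [3.139, -0.094, -0.003]
force: [-5.4, -0.1, -0.3]
opening: 0.0116
gripper_force: 40.0
```

Call:
carry_out([
  {"hand": 0, "x": 0.0005, "y": 0, "z": 0, "ax": 0, "ay": 0, "az": 0},
  {"hand": 0, "x": 0.001, "y": 0, "z": 0, "ax": 0, "ay": 0, "az": 0},
  {"hand": 0, "x": 0.001, "y": 0, "z": 0, "ax": 0, "ay": 0, "az": 0},
])

```text
t: 9.45
tool_pos: [0.6257, 0.0728, 0.2935]
orientation: [3.139, -0.094, -0.006]
force: [-11.4, -0.9, 4.2]
opening: 0.0119
gripper_force: 40.0
```

Call:
carry_out([
  {"hand": 0, "x": -0.0012, "y": 0, "z": 0, "ax": 0, "ay": 0, "az": 0},
  {"hand": 0, "x": -0.0014, "y": 0, "z": 0.001, "ax": 0, "ay": 0, "az": 0},
  {"hand": 0, "x": -0.0014, "y": 0, "z": 0.002, "ax": 0, "ay": 0, "az": 0},
  {"hand": 0, "x": -0.0014, "y": 0, "z": 0.003, "ax": 0, "ay": 0, "az": 0},
  {"hand": 0, "x": -0.0014, "y": 0, "z": 0.003, "ax": 0, "ay": 0, "az": 0},
])

```text
t: 10.07
tool_pos: [0.6251, 0.0729, 0.2908]
orientation: [3.14, -0.094, -0.001]
force: [-5.8, 0.1, 2.9]
opening: 0.0114
gripper_force: 40.0
```

Call:
carry_out([
  {"hand": 0, "x": 0, "y": 0, "z": 0.001, "ax": 0, "ay": 0, "az": 0},
  {"hand": 0, "x": 0, "y": 0, "z": 0.002, "ax": 0, "ay": 0, "az": 0},
  {"hand": 0, "x": 0, "y": 0, "z": 0.002, "ax": 0, "ay": 0, "az": 0},
])

```text
t: 10.45
tool_pos: [0.6251, 0.073, 0.2891]
orientation: [3.14, -0.094, -0.001]
force: [-7.3, 0.7, 4.8]
opening: 0.0114
gripper_force: 40.0
```

Call:
carry_out([
  {"hand": 0, "x": 0, "y": 0, "z": 0.001, "ax": 0, "ay": 0, "az": 0},
  {"hand": 0, "x": 0, "y": 0, "z": 0.002, "ax": 0, "ay": 0, "az": 0},
  {"hand": 0, "x": 0, "y": 0, "z": 0.002, "ax": 0, "ay": 0, "az": 0},
])

```text
t: 10.82
tool_pos: [0.6251, 0.073, 0.2872]
orientation: [3.14, -0.094, -0.001]
force: [-8.3, 0.6, 5.4]
opening: 0.0118
gripper_force: 40.0
```

Call:
carry_out([
  {"hand": 0, "x": -0.0006, "y": 0, "z": 0, "ax": 0, "ay": 0, "az": 0},
  {"hand": 0, "x": -0.0006, "y": 0, "z": 0.001, "ax": 0, "ay": 0, "az": 0},
  {"hand": 0, "x": -0.0006, "y": 0, "z": 0.002, "ax": 0, "ay": 0, "az": 0},
  {"hand": 0, "x": -0.0006, "y": 0, "z": 0.002, "ax": 0, "ay": 0, "az": 0},
])

```text
t: 11.32
tool_pos: [0.6248, 0.073, 0.2852]
orientation: [3.14, -0.094, 0.001]
force: [-5.6, 0.5, 3.9]
opening: 0.0118
gripper_force: 40.0
```

```bash
python3 go.py .597 .075 .2937 -3.4; python3 -c "
from h import *
print(pads((.674,.073),.155))"; python3 lat.py 2>/dev/null| grep -E "pad|tool"
python3 - <<'E'
import cv2
S=cv2.imread("pics/last_scene.png")
cv2.imwrite("pics/p2.png",cv2.resize(S[240:340,290:390],None,fx=6,fy=6,interpolation=cv2.INTER_CUBIC))
E
```

```text
t 11.32 pos [0.6248 0.073  0.2852] toolx [ 9.982e-01 -6.000e-02  5.000e-04] toolz [ 5.e-04 -4.e-04 -1.e+00] F [-5.56  0.49  3.89] M [0.094 0.647 0.072]
shift [-0.0279 -0.0003 -0.0085] turn [ 0.0004 -0.0005 -0.0007]
{'scene': (146, array([0.6715, 0.0727, 0.1544]), np.float64(0.1543))}
scene pad 8 [ 96.1 126.6  30.5 111.3] X 665.2
tool Y 109.9 X 619.4
```

View pics/p2.png

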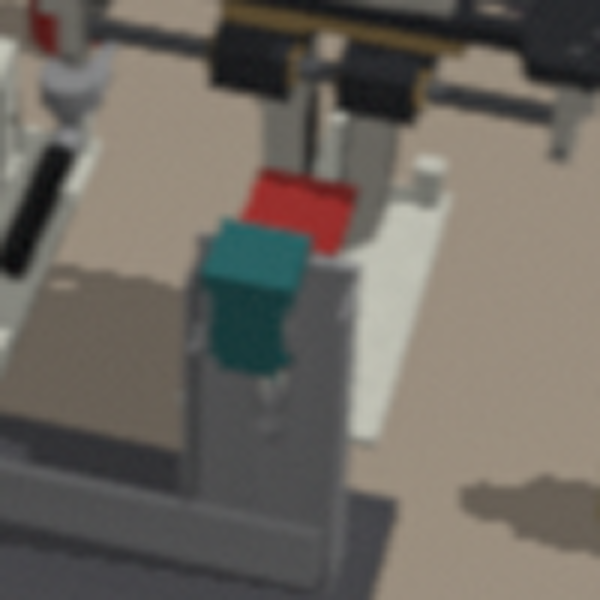

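The lower hook shows through its slot at crop (270,385) and the bracket sits about 8.5 mm above home. I'll lower it 1 mm more, then release it to hang.

Call:
carry_out([
  {"hand": 0, "x": 0, "y": 0, "z": 0.001, "ax": 0, "ay": 0, "az": 0},
  {"hand": 0, "x": 0, "y": 0, "z": 0.001, "ax": 0, "ay": 0, "az": 0},
])

```text
t: 11.68
tool_pos: [0.6248, 0.073, 0.2842]
orientation: [3.14, -0.094, 0.001]
force: [-6.0, 0.5, 2.8]
opening: 0.0114
gripper_force: 40.0
```

Call:
carry_out([
  {"hand": 0, "x": 0, "y": 0, "z": 0, "ax": 0, "ay": 0, "az": 0},
  {"hand": 0, "x": 0, "y": 0, "z": 0, "ax": 0, "ay": 0, "az": 0},
  {"hand": 16, "x": 0, "y": 0, "z": 0, "ax": 0, "ay": 0, "az": 0},
  {"hand": 20, "x": 0, "y": 0, "z": 0, "ax": 0, "ay": 0, "az": 0},
  {"hand": 25, "x": 0, "y": 0, "z": 0, "ax": 0, "ay": 0, "az": 0},
  {"hand": 30, "x": 0, "y": 0, "z": 0, "ax": 0, "ay": 0, "az": 0},
  {"hand": 40, "x": 0, "y": 0, "z": 0, "ax": 0, "ay": 0, "az": 0},
  {"hand": 40, "x": 0, "y": 0, "z": 0, "ax": 0, "ay": 0, "az": 0},
], newtons=10)

```text
t: 12.68
tool_pos: [0.6247, 0.0729, 0.2836]
orientation: [3.14, -0.095, -0.0]
force: [-0.2, 0.0, -0.3]
opening: 0.0368
gripper_force: 0.0
```

```bash
python3 -c "
from h import *
print(pads((.674,.073),.155))"; python3 lat.py 2>/dev/null| grep -E "pad|tool";  python3 go.py .6248 .073 .35 -3.4
```

```text
{'scene': (144, array([0.6692, 0.072 , 0.1529]), np.float64(0.1528))}
scene pad 8 [ 95.8 125.6  29.8 110.7] X 664.6
tool Y 109.8 X 619.3
t 12.78 pos [0.6247 0.0729 0.2837] toolx [ 0.9982 -0.0601 -0.    ] toolz [-1.e-04 -6.e-04 -1.e+00] F [ 0.29 -0.18  0.73] M [ 0.032  0.031 -0.032]
shift [ 0.0001 -0.0001 -0.0663] turn [ 0.0006  0.     -0.0008]
```

Call:
carry_out([
  {"hand": 40, "x": 0, "y": 0, "z": -0.02, "ax": 0, "ay": 0, "az": 0},
  {"hand": 40, "x": 0, "y": 0, "z": -0.06, "ax": 0, "ay": 0, "az": 0},
  {"hand": 40, "x": 0, "y": 0, "z": -0.09, "ax": 0, "ay": 0, "az": 0},
  {"hand": 20, "x": 0.015, "y": 0, "z": -0.09, "ax": 0, "ay": 0, "az": 0},
  {"hand": 0, "x": 0.035, "y": 0, "z": -0.09, "ax": 0, "ay": 0, "az": 0},
  {"hand": 0, "x": 0.048, "y": 0, "z": -0.09, "ax": 0, "ay": 0, "az": 0},
  {"hand": 0, "x": 0.048, "y": 0, "z": -0.08, "ax": 0, "ay": 0, "az": 0},
  {"hand": 0, "x": 0.048, "y": 0, "z": -0.08, "ax": 0, "ay": 0, "az": 0},
])

```text
t: 13.78
tool_pos: [0.6719, 0.0701, 0.3626]
orientation: [3.139, -0.094, -0.004]
force: [-0.7, 0.8, -0.4]
opening: 0.0004
gripper_force: 0.0
```

```bash
python3 -c "
from h import *
S=read_camera('scene')[0];T=read_camera('top')[0]
S=cv2.resize(S[220:340,280:400],None,fx=4,fy=4,interpolation=cv2.INTER_CUBIC)
T=cv2.resize(T[120:240,250:330],None,fx=4,fy=4,interpolation=cv2.INTER_CUBIC)
cv2.imwrite('pics/h1.png',np.hstack([S,T]))"; python3 go.py .6727 .07 .339 -3.4
```

```text
t 13.88 pos [0.6721 0.0701 0.3635] toolx [ 0.9982 -0.0601 -0.001 ] toolz [-1.e-03 -6.e-04 -1.e+00] F [ 0.65 -0.24 -0.33] M [0.011 0.035 0.025]
shift [0.0007 0.0001 0.0245] turn [ 0.0007  0.001  -0.0008]
```

View pics/h1.png

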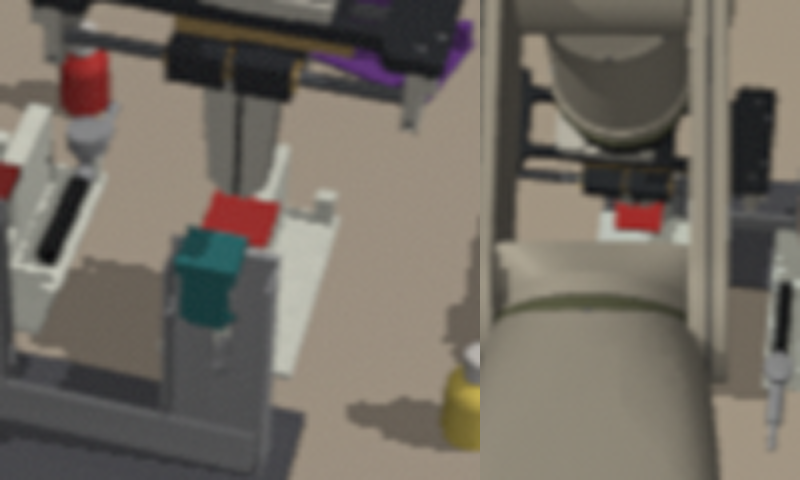

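The bracket hangs on its own, with the closed fingers above the red pad at crop (240,215). Now pressing gently.

Call:
carry_out([
  {"hand": 0, "x": 0.0005, "y": 0, "z": 0.01, "ax": 0, "ay": 0.001, "az": 0},
  {"hand": 0, "x": 0.0005, "y": 0, "z": 0.017, "ax": 0, "ay": 0.001, "az": 0},
  {"hand": 0, "x": 0.0005, "y": 0, "z": 0.021, "ax": 0, "ay": 0.001, "az": 0},
  {"hand": 0, "x": 0.0005, "y": 0, "z": 0.0225, "ax": 0, "ay": 0.001, "az": 0},
  {"hand": 0, "x": 0.0005, "y": 0, "z": 0.024, "ax": 0, "ay": 0.001, "az": 0},
  {"hand": 0, "x": 0.0005, "y": 0, "z": 0.025, "ax": 0, "ay": 0.001, "az": 0},
  {"hand": 0, "x": 0.0005, "y": 0, "z": 0.025, "ax": 0, "ay": 0.001, "az": 0},
])

```text
t: 14.75
tool_pos: [0.6732, 0.07, 0.3396]
orientation: [3.14, -0.094, 0.003]
force: [-2.3, -0.3, 4.7]
opening: 0.0004
gripper_force: 2.4
```

Call:
carry_out([
  {"hand": 0, "x": 0, "y": 0, "z": 0.001, "ax": 0, "ay": 0, "az": 0},
  {"hand": 0, "x": 0, "y": 0, "z": 0.002, "ax": 0, "ay": 0, "az": 0},
  {"hand": 0, "x": 0, "y": 0, "z": 0.002, "ax": 0, "ay": 0, "az": 0},
])

```text
t: 15.12
tool_pos: [0.6733, 0.07, 0.3379]
orientation: [3.14, -0.094, 0.004]
force: [-2.2, 0.5, 6.6]
opening: 0.0007
gripper_force: 3.3
```

Call:
carry_out([
  {"hand": 0, "x": 0, "y": 0, "z": 0.001, "ax": 0, "ay": 0, "az": 0},
  {"hand": 0, "x": 0, "y": 0, "z": 0.002, "ax": 0, "ay": 0, "az": 0},
  {"hand": 0, "x": 0, "y": 0, "z": 0.002, "ax": 0, "ay": 0, "az": 0},
])

```text
t: 15.5
tool_pos: [0.6734, 0.0701, 0.3358]
orientation: [3.14, -0.094, 0.004]
force: [-2.4, -0.3, 5.5]
opening: 0.0006
gripper_force: 2.9
```

Call:
carry_out([
  {"hand": 0, "x": 0, "y": 0, "z": 0.001, "ax": 0, "ay": 0, "az": 0},
  {"hand": 0, "x": 0, "y": 0, "z": 0.002, "ax": 0, "ay": 0, "az": 0},
  {"hand": 0, "x": 0, "y": 0, "z": 0.002, "ax": 0, "ay": 0, "az": 0},
])

```text
t: 15.88
tool_pos: [0.6734, 0.07, 0.3334]
orientation: [3.14, -0.095, 0.004]
force: [-0.3, -0.7, 4.5]
opening: 0.0005
gripper_force: 2.3
```

Call:
carry_out([
  {"hand": 0, "x": 0, "y": 0, "z": 0.0008, "ax": 0, "ay": 0, "az": 0},
  {"hand": 0, "x": 0, "y": 0, "z": 0.0015, "ax": 0, "ay": 0, "az": 0},
  {"hand": 0, "x": 0, "y": 0, "z": 0.0015, "ax": 0, "ay": 0, "az": 0},
])

```text
t: 16.25
tool_pos: [0.6735, 0.07, 0.3319]
orientation: [3.14, -0.095, 0.004]
force: [0.9, -0.1, 5.6]
opening: 0.0002
gripper_force: 2.9
```

Call:
carry_out([
  {"hand": 0, "x": 0, "y": 0, "z": 0.0005, "ax": 0, "ay": 0, "az": 0},
  {"hand": 0, "x": 0, "y": 0, "z": 0.001, "ax": 0, "ay": 0, "az": 0},
  {"hand": 0, "x": 0, "y": 0, "z": 0.001, "ax": 0, "ay": 0, "az": 0},
])

```text
t: 16.62
tool_pos: [0.6735, 0.0699, 0.3317]
orientation: [3.14, -0.095, 0.005]
force: [-2.0, 0.7, 9.8]
opening: 0.0006
gripper_force: 5.1
```

Call:
carry_out([
  {"hand": 0, "x": 0, "y": 0, "z": 0.0007, "ax": 0, "ay": 0, "az": 0},
  {"hand": 0, "x": 0, "y": 0, "z": 0.0015, "ax": 0, "ay": 0, "az": 0},
  {"hand": 0, "x": 0, "y": 0, "z": 0.0015, "ax": 0, "ay": 0, "az": 0},
])

```text
t: 17.0
tool_pos: [0.6735, 0.07, 0.3316]
orientation: [3.14, -0.095, 0.006]
force: [-5.2, -0.5, 17.5]
opening: 0.0008
gripper_force: 8.5
```

Call:
carry_out([
  {"hand": 0, "x": 0, "y": 0, "z": -0.005, "ax": 0, "ay": 0, "az": 0},
  {"hand": 0, "x": 0, "y": 0, "z": -0.03, "ax": 0, "ay": 0, "az": 0},
  {"hand": 0, "x": 0, "y": 0, "z": -0.07, "ax": 0, "ay": 0, "az": 0},
  {"hand": 0, "x": -0.05, "y": 0, "z": -0.11, "ax": 0, "ay": 0, "az": 0},
  {"hand": 0, "x": -0.11, "y": 0, "z": -0.12, "ax": 0, "ay": 0, "az": 0},
  {"hand": 20, "x": -0.16, "y": 0, "z": -0.12, "ax": 0, "ay": 0, "az": 0},
  {"hand": 20, "x": -0.2, "y": 0, "z": -0.12, "ax": 0, "ay": 0, "az": 0},
  {"hand": 20, "x": -0.2, "y": 0, "z": -0.12, "ax": 0, "ay": 0, "az": 0},
])

```text
t: 18.0
tool_pos: [0.4713, 0.0823, 0.4478]
orientation: [3.14, -0.093, -0.001]
force: [0.1, 0.7, -0.4]
opening: 0.0182
gripper_force: 0.0
```

```bash
python3 -c "
from h import *
print(pads((.674,.071),.15)); print(pads((.665,-.064),.15))
S=cv2.imread('pics/last_scene.png')
cv2.imwrite('pics/e1.png',cv2.resize(S[215:345,240:400],None,fx=4,fy=4,interpolation=cv2.INTER_CUBIC))"; python3 lat.py 2>/dev/null| grep -E "pad|clip"
```

```text
{'scene': (101, array([0.6662, 0.0732, 0.1451]), np.float64(0.1451))}
{'scene': (114, array([ 0.6615, -0.063 ,  0.1459]), np.float64(0.1459)), 'top': (115, array([ 0.6673, -0.0641,  0.1454]), np.float64(0.1454))}
scene clip 21 [ 96.  118.3  22.3 107.2] X 711.5
scene clip 21 [ 96.2 118.2  22.  107.2] X 711.6
```

View pics/e1.png

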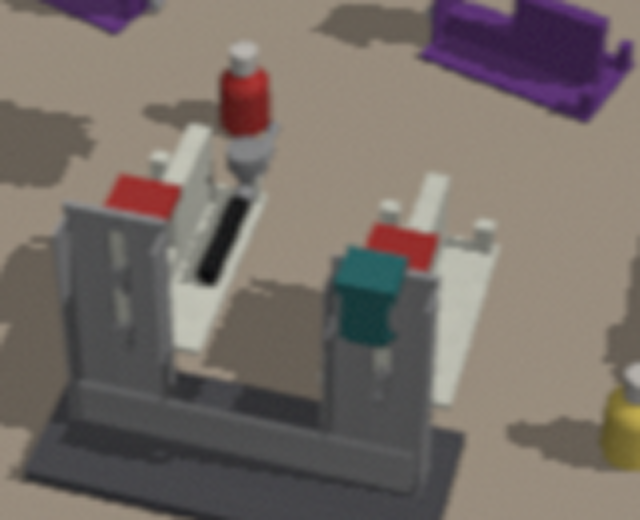

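The bracket is level with the fitted one: pads at 145.1 and 145.9 mm. Its hook is in the slot, and it met a hard stop at home. The bottles, the cup and the rack have not moved.

```bash
python3 -c "
from plant import robot
print(robot.close_job())"
```

```text
the job is handed in; nothing more can be done
None
```

The bracket hung by both hooks on the free upright, was then pressed down gently (17.5 N at most) to a hard stop at home height and let go, and the job is handed in; I judged the latch shut from that stop and the pad height, as the latch itself could not be seen.

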